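Release a locked module tray: clear the box, park the pull-ring pin, draw the tray

TASK

First clear the way: take the power-supply box standing in front of the black chassis and stack it squarely on top of the like box on the sloping rack, pushed back against the rack's backstop. Then draw the pull-ring locking pin out of its bore in the side of the chassis, shift it across the bracket and park it with its nose well home in the side notch, lying flat on the bracket. Last, pull the module tray out by its handle to its stop, leaving the other things on the bench undisturbed.

Things in the scene. Friction and masses are not known exactly. Their poses are not given: they have to be found in the camera images.
- box_centre (a point): Centre of the loose power-supply box to be moved: plain aluminium, dark vent slots on top, 120 long (own x) x 55 wide (own y) x 45 high (own z), 0.27 to 0.53 kg. It stands flat on the table across the path of the tray handle, in front of the chassis; a white canister stands just beyond its right end and a heat sink beyond its left end.
- lower_box_centre (a point): Centre of the like box (same size and axes) already lying on the sloping rack, one 55 x 45 end against the backstop. It is loose and must stay there.
- bed: Bed of the fixed sloping rack: aluminium plate 170 x 100, no side walls. Origin: on its top surface, mid foot of the backstop, 35 above the table. x runs up the slope (15 deg, away from the robot), y along the backstop, z square to the bed. Backstop: plate with its face at x = 0, 93 high above the bed, 6 thick. A box against it has its centre at x = 60; stacked on the lower box, at z = 67.5.
- chassis: Fixed black open-topped chassis, x 0 to 200, y -100 to 100, 90 high. Origin: on the table under the middle of its front face; x points into it (away from the robot), y to its left, z up. On its left side is a flat bracket for the pin: deck top at z = 30, x -95 to 100, y 100 to 302, fenced by rims 18 high above the deck with inner faces at x = -83, x = 88 and y = 292.
- bore (a point): Centre of the bore's outer mouth, at chassis (50, 128, 41). The bore, 22 wide and 26 high, runs along chassis -y through a dark boss (x 13 to 87, y 100 to 128, top 70 above the table), the chassis side and on into the tray (y below 90). Axes as the chassis.
- notch (a point): Middle of the side notch's mouth, at chassis (-45, 128, 41). The notch is a slot 26 wide, open at the top, running 28 along chassis -y to its closed end, in a block 26 high above the deck. Axes as the chassis. The deck is clear between the bore's lane and the notch's: once the nose is clear of the boss the pin can be slid across till its ring meets the rim at chassis x = -83, which puts the nose before the notch.
- pin_ring (a point): Centre (half-way up) of the square ring of the loose steel pin, 0.28 to 0.49 kg. The ring lies flat on the deck: 70 x 70 outside, 22 high, with a 50 x 50 opening through to the deck: shut or slightly spread fingertips fit in it to hook and drag it. The round nose, 16 in diameter, tapered at the end, sticks out 70 from the ring along own -y, axis 11 above the deck; z up. At the start the nose is in the bore and locks the tray.
- pin_tip (a point): End of the pin's nose, on its axis, 105 from the ring's centre along the pin's -y. At the start it is at chassis y of about 68 to 74; drawn until it is beyond y = 128 it is free of the boss. The pin's balance point lies on its axis, about 5 from the ring's centre towards the nose. Fully home in the notch it is at chassis y of about 100, x about -45.
- tray (a joint): How far the module tray is drawn out of the chassis front (along chassis -x), m: 0 shut, 0.070 at its stop. It runs stiffly (about 3 N) and stays where it is left. The pin blocks it until drawn.
- tray_handle (a point): Middle of the tray's pull bar: a 12 diameter steel bar along chassis y, 100 long, 60 above the table, its axis 43 in front of the tray's flat black front panel (panel 180 wide, top edge 84 above the table); open above and below between bar and panel.
- canister: Bystander, loose, to be left alone: white canister, 54 diameter, 120 high, standing beside the box. Origin: centre of its underside.
- heatsink: Bystander, loose, to be left alone: finned aluminium heat sink, 56 x 50 x 38, beside the box. Origin: centre of its underside.
- driver: Bystander, loose, to be left alone: screwdriver, 180 long, lying along the right side of the chassis. Origin: on its axis, near the underside.
- fan: Bystander, loose, to be left alone: black square fan, 80 x 80 x 25, lying at the left. Origin: centre of its underside.
- tape: Bystander, loose, to be left alone: roll of clear tape, 90 diameter, 24 high, lying at the left. Origin: centre of its underside.

How it is judged:
On the way, in this order (a step that is already met when the one before it is completed fails the run):
1. the box is stacked on the lower box, against the backstop, and let go (x of box_centre in the frame of bed between 0.05 and 0.071 m and z of box_centre in the frame of bed between 0.061 and 0.075 m and y of box_centre in the frame of bed between -0.02 and 0.02 m and y of box_centre in the frame of lower_box_centre between -0.02 and 0.02 m and angle between the x axis of box_centre and the x axis of bed, either way round below 0.12 rad and angle between the z axis of box_centre and the z axis of bed, either way round below 0.1 rad and contact force between the fingers and box below 0.2 N and x of lower_box_centre in the frame of bed between 0.05 and 0.071 m and y of lower_box_centre in the frame of bed between -0.02 and 0.02 m and z of lower_box_centre in the frame of bed between 0.017 and 0.028 m), for 0.2 s.
2. the pin is drawn and parked with its nose in the side notch (x of pin_tip in the frame of chassis between -0.06 and -0.03 m and y of pin_tip in the frame of chassis between 0.09 and 0.115 m and z of pin_tip in the frame of chassis between 0.034 and 0.05 m and x of pin_ring in the frame of chassis between -0.09 and 0 m and angle between the y axis of pin_ring and the y axis of chassis, either way round below 0.15 rad and angle between pin_ring's own z axis and vertical below 0.15 rad), for 0.2 s.
3. the tray is drawn out to its stop (value of joint tray above 0.062 m), for 0.2 s.
At the end, for the whole second after the job is handed in: The box rests squarely on the lower box (within 20 mm sideways and 7 degrees), both with their ends within about 10 mm of the backstop; the pin lies flat on the bracket with at least 13 mm of its nose in the side notch; the tray is drawn out at least 62 of its 70 mm; all at rest (all of step 1 and all of step 2 and value of joint tray above 0.062 m and linear speed of each of box, lower_box, pin below 0.02 m/s); the robot touches nothing.
It fails at once if the canister, heat sink, screwdriver, fan or tape is pushed more than 40 mm (distance of any of canister, heatsink, driver, fan, tape from where it was at the start of the episode above 0.04 m).
It fails at once if a standing bystander is knocked over (angle between any of canister, heatsink, fan, tape's own z axis and vertical above 0.6 rad).
It also fails if it takes over 64 s, if anything falls off the work surface, if the arm or the gripper's body presses on something with over 40 N, if the wrist force passes 120 N, or if a joint passes its speed limit or range.

ROBOT

A 7-joint arm with a two-finger parallel gripper is mounted at the origin on the work surface. World frame = base frame: x ahead of the robot, y to its left, z up, the work surface at z = 0. Lengths are in m, angles in rad, forces in N, time in s.
With the tool pointing down it reaches from about 0.4 to 0.85 m from the base axis. Payload 4.5 kg.
Tool frame: the origin (TCP) lies at the very end of the fingers, on their centre line; the grasp point (between the pads) lies 19 mm behind it; z points along the fingers, y is the line along which they close (so a half turn about z gives the same grasp; the last joint's range is limited). The gripper opens to 88 mm and grips with 3 to 60 N. Pads are 18 mm wide; open, the fingers measure 123 mm over their backs; the gripper's body (75 mm by 187 mm) begins 45 mm behind the grasp point.
Start: joints at [1.146, 0.689, -0.195, 1.565, 0.157, 0.902, -0.215], TCP at [0.277, -0.56, 0.239] pointing down, gripper open.
Joint ranges: [-3.01, 3.01], [-0.46, 2.08], [-1.47, 1.51], [0.13, 2.56], [-1, 4.14], [0.04, 2.09], [-2.66, 2.66]. Speed limits (rad/s): [2.57, 2.57, 3.14, 3.14, 3.14, 3.14, 3.14].

INTERFACE

Orientations are given as a unit quaternion [x, y, z, w].
In Python, from plant import r, eyes, nets gives the robot as it stands.
- The arm moves only by the shell command python3 -m pendant 'ROWS' [FORCE]. ROWS is JSON, a list of rows, each an object of numbers: "claw": the opening, from 0 (shut) to 1 (fully open); "dx", "dy", "dz": the shift along the world's x, y, z in mm; "twist": the turn about the world's z in rad. In form: [{"claw": .., "dx": .., "dy": .., "dz": .., "twist": ..}, ...]. A call has 1 to 8 rows; each row is the pose to reach, as a shift and turn from the pose commanded when the call began; what a row does not reach only later rows make up. A row lasts 1/10 s, in which the tool goes at most 50 mm and 8.59 degrees, less where a joint would pass 70% of its speed; a pose out of reach is approached as far as the arm can. A call with a gripper value outside its range is refused whole. The fingers move at their own pace and stop on an object; FORCE is the grip in N (left out, the last holds). Time passes only in rows, so rows that repeat a pose let the fingers close. It gives the time, the measured TCP pose, the force, the opening and the grip force at its end, in the units of the state.
- r.get_state(): the state, without advancing time (a new reading comes with each control period).
- eyes.snapshot(name): name is "scene" or "top"; returns (picture, depth): 384x512x3 uint8, blue, green, red; 384x512 float32, m along the optical axis (not along the pixel's ray), 0 where there is no reading.
- eyes.camera_info(name): a dict with "K" (3x3 intrinsics, pixels), "D" ([k1, k2, p1, p2, k3] as OpenCV has them; the pictures are not rectified), "world_to_cam" (4x4, takes a point from world to camera coordinates). Camera axes: x right, y down, z forward; pixel columns grow to the right and rows downward; lengths in m; the calibration is good to about 2 mm. A picture is of the moment at which its call begins. camera_info takes no time and is no camera call.
- r.finish_job(): hands the job in; it is judged then, once.
Trained networks look in the newest picture that a camera, given by its name, has taken for a name from the list of things; names that differ only in an ending like _2 or _b are one class to them, and where a whole thing is asked for, a point or a joint stands for the part that bears it (a point fixed in the world has none). Each returns a list of dicts, best first, with "confidence" (0 to 1); they miss things now and then, are a little off and sometimes report something else, mostly with a low value. They report only what shows in the picture. A call takes as long as a camera call.
- nets.spot_in(camera, query): "box" ([left, top, width, height] as shares, 0 to 1, of the picture: columns of its width, rows of its height, round what is visible of it).
- nets.place_of(camera, query): "position" ([column, row] as shares, 0 to 1, of the picture: columns of its width, rows of its height: a listed point, or the origin of a listed thing).
The state is a dict: "clock": time; "q": joint angles; "qd": joint speeds; "joint_torque": joint torques, N m; "tool_pos": TCP position; "eef_rot": TCP orientation; "contact_force": force on the tool from outside, world axes, zero at the start; "moment": the same for the moment, N m; "opening": opening from 0.0 (shut) to 1.0 (fully open); "finger_force": force on a finger pad.
Only numpy, scipy, OpenCV 4.12 (cv2) and the standard library are available. Lean on these libraries where they do the work, as an engineer would, in place of code of your own. Each camera call takes 0.05 s, during which the arm holds its last target. There are 200 camera calls.

## Working session

There is one attempt and no reset: what is moved stays moved. The work goes in short steps, Python scripts to look and compute and a shell command to move; the robot and the scene stay as the last step left them, time stands still between calls to the robot, and variables do not carry over. Pictures are saved under pics/ and viewed, at most 10 in all, crops included, and the job is handed in when it is done.

```bash
mkdir -p pics; ls
cat > h.py <<'E'
import numpy as np, cv2, json
from plant import r, eyes, nets
def ray(cam,uv):
    i=eyes.camera_info(cam);K=np.array(i["K"],float);D=np.array(i["D"],float);T=np.array(i["world_to_cam"])
    n=cv2.undistortPoints(np.array([[uv]],float),K,D)[0,0]
    R=T[:3,:3];return -R.T@T[:3,3], R.T@np.array([n[0],n[1],1.])
def at_z(cam,uv,z):
    o,d=ray(cam,uv);return o+d*(z-o[2])/d[2]
def at_d(cam,uv,dep):
    o,d=ray(cam,uv);return o+d*dep
def proj(cam,P):
    i=eyes.camera_info(cam);T=np.array(i["world_to_cam"])
    rv=cv2.Rodrigues(T[:3,:3])[0]
    return cv2.projectPoints(np.array(P,float).reshape(-1,1,3),rv,T[:3,3],np.array(i["K"],float),np.array(i["D"],float))[0].reshape(-1,2)
def cloud(cam,dep):
    i=eyes.camera_info(cam);T=np.array(i["world_to_cam"])
    v,u=np.mgrid[:384,:512];n=cv2.undistortPoints(np.stack([u,v],-1).reshape(-1,1,2).astype(float),np.array(i["K"],float),np.array(i["D"],float))[:,0]
    P=np.c_[n,np.ones(len(n))]*dep.reshape(-1,1)
    return ((P-T[:3,3])@T[:3,:3]).reshape(384,512,3)
E
python3 - <<'E'
from h import *
np.set_printoptions(precision=4,suppress=True)
names="box_centre lower_box_centre bed chassis bore notch pin_ring pin_tip tray_handle canister heatsink driver fan tape".split()
im={}
for c in("scene","top"):
    p,d=eyes.snapshot(c);np.savez(f"s_{c}.npz",p=p,d=d);cv2.imwrite(f"pics/{c}0.png",p);P=cloud(c,d)
    i=eyes.camera_info(c);T=np.array(i["world_to_cam"]);print(c,"cam at",-T[:3,:3].T@T[:3,3])
    for n in names:
        for x in nets.place_of(c,n)[:3]:
            u=np.array(x["position"])*[512,384]-0.5
            a,b=np.clip(np.round(u).astype(int),0,[511,383])
            print(n,round(x["confidence"],2),u,P[b,a])
print(r.get_state())
E
```

```text
pics
scene cam at [ 0.8768 -0.3879  0.9078]
box_centre 0.85 [201.7912 204.9016] [ 0.4872 -0.0948  0.049 ]
lower_box_centre 0.83 [131.4936 292.4152] [ 0.53   -0.3721  0.1001]
lower_box_centre 0.31 [127.2952 276.7096] [ 0.4921 -0.3535  0.0879]
bed 0.67 [125.9128 281.7016] [ 0.5005 -0.3631  0.0914]
bed 0.5 [169.0232 240.9976] [ 0.4917 -0.2239  0.0543]
chassis 0.64 [232.9208 228.0952] [ 0.5836 -0.0858  0.0153]
bore 0.75 [275.212  199.2184] [0.6373 0.0263 0.0717]
bore 0.18 [299.3784 106.4824] [0.4808 0.3884 0.0181]
notch 0.95 [248.0248 180.9016] [0.5314 0.0476 0.0317]
notch 0.27 [222.5784 170.4184] [0.4524 0.0328 0.0335]
pin_ring 0.56 [285.708 186.316] [0.6263 0.0986 0.0324]
tray_handle 0.84 [219.916  207.2056] [ 0.5376 -0.0783  0.0701]
canister 0.59 [166.2072 240.4984] [ 0.4901 -0.2291  0.068 ]
heatsink 0.8 [221.9128 173.1832] [0.4553 0.0246 0.0305]
driver 0.95 [228.0056 299.9032] [ 0.6932 -0.2415  0.0149]
driver 0.48 [168.4088 237.6184] [ 0.492  -0.2229  0.0717]
fan 0.66 [297.5864 108.7096] [0.485  0.3763 0.0167]
tape 0.64 [346.1752 119.1928] [0.6281 0.45   0.001 ]
top cam at [0.4857 0.
[... 1040 characters left out ...]
-0.2405  0.0145]
fan 0.81 [136.204  214.3864] [0.4699 0.412  0.0222]
fan 0.64 [281.3048 219.9928] [ 0.4547 -0.0881  0.0465]
tape 0.82 [132.108 172.684] [ 0.6145  0.4364 -0.002 ]
{'clock': 1.5, 'q': array([ 1.1458,  0.6891, -0.1946,  1.5653,  0.1573,  0.9025, -0.2151]), 'qd': array([-0.0006,  0.    ,  0.0009, -0.0018, -0.0001, -0.0005,  0.0002]), 'joint_torque': array([ -0.0001, -52.7487,  -1.2672, -15.3744,  -0.0519,  -0.0008,
        -0.    ]), 'tool_pos': array([ 0.2768, -0.5604,  0.2387]), 'eef_rot': array([0.9738, 0.2274, 0.    , 0.    ]), 'contact_force': array([ 0.0195, -0.0591,  0.1919]), 'moment': array([ 0.0725, -0.0023,  0.0154]), 'finger_force': 0.0, 'opening': 1.0011698926832502}
```

View both.

Run:
```python
from h import *
for c,(x0,y0,x1,y1) in {"scene":(80,80,380,330),"top":(110,120,410,300)}.items():
    p=np.load(f"s_{c}.npz")["p"][y0:y1,x0:x1]
    cv2.imwrite(f"pics/{c}1.png",cv2.resize(p,(0,0),fx=2.4,fy=2.4,interpolation=cv2.INTER_CUBIC))
```

```text
(no output)
```

View pics/scene1.png

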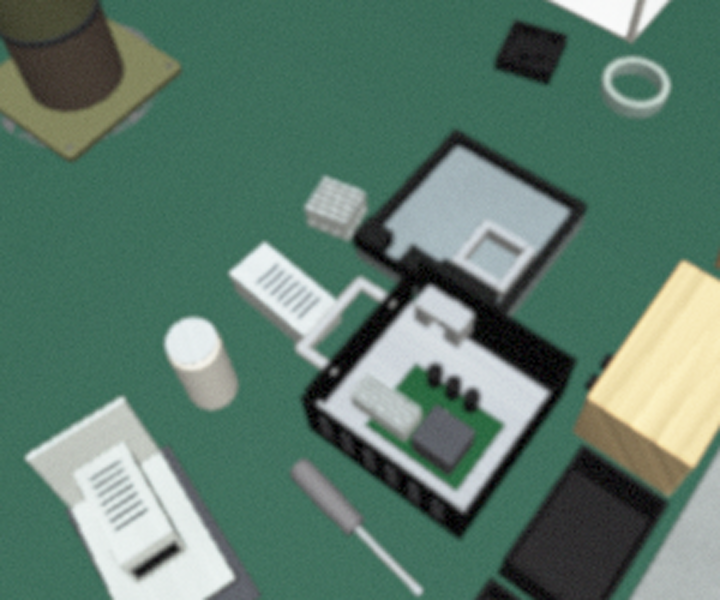

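View pics/top1.png

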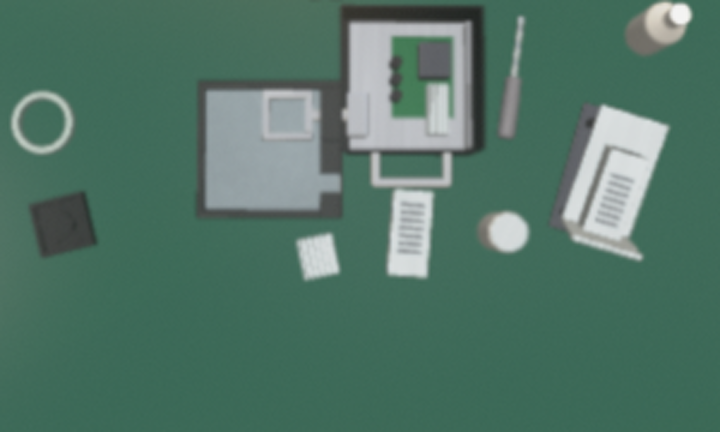

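The pictures show the box (top crop 410,233) with its long axis about along world x. The canister (503,232) is close enough that it would block the gripper body in a straight-down central grasp. The rack (610,180) has its backstop on the robot side and is yawed about −20°. The chassis and bracket are nearly square to the world. Next I'll fit the poses.

```bash
cat >> h.py <<'E'
def rect(P,m):
    q=P[m][:,:2].astype(np.float32);c,s,a=cv2.minAreaRect(q*1000);return np.round(c,1),np.round(s,1),round(a,1),len(q),np.round(np.median(P[m],0)*1000,1)
def blob(P,xr,yr,zr):
    m=(P[...,0]>xr[0])&(P[...,0]<xr[1])&(P[...,1]>yr[0])&(P[...,1]<yr[1])&(P[...,2]>zr[0])&(P[...,2]<zr[1])
    n,l,st,_=cv2.connectedComponentsWithStats(m.astype(np.uint8));return l==1+np.argmax(st[1:,4])
def line(P,m):  # yaw of main axis, centroid
    q=P[m][:,:2];c=q.mean(0);w,v=np.linalg.eigh(np.cov((q-c).T));a=v[:,1];a=a*np.sign(a[0]);return c,np.degrees(np.arctan2(a[1],a[0]))
E
python3 - <<'E'
from h import *
np.set_printoptions(precision=4,suppress=True)
for c in("top","scene"):
    d=np.load(f"s_{c}.npz")["d"];P=cloud(c,d);print(c)
    for n,a in dict(box=((.38,.528),(-.13,-.03),(.037,.055)),can=((.4,.53),(-.25,-.14),(.11,.13)),heat=((.38,.49),(0,.09),(.028,.045)),chas=((.56,.85),(-.25,.1),(.080,.1)),
      boss=((.58,.73),(0,.1),(.062,.076)),handle=((.5,.57),(-.15,-.0),(.05,.075)),deck=((.4,.8),(.02,.3),(.022,.036)),rims=((.4,.8),(.02,.3),(.042,.056)),rack=((.36,.75),(-.5,-.25),(.02,.2)),backst=((.36,.5),(-.5,-.25),(.11,.2))).items():
        try:
            m=blob(P,*a);print(n,rect(P,m),line(P,m))
        except Exception as e: print(n,e)
    # rack bed plane: fit
    m=blob(P,(.36,.75),(-.5,-.25),(.02,.2))
    Q=P[m];N=Q[np.random.default_rng(0).integers(0,len(Q),(2000,3))]
    nn=np.cross(N[:,1]-N[:,0],N[:,2]-N[:,0]);l=np.linalg.norm(nn,axis=1);ok=l>1e-4;nn=nn[ok]/l[ok,None];p0=N[ok,0]
    tilt=abs(nn[:,2])
    for rep in range(2):
        sc=[(np.abs((Q-p)@k)<.003).sum() if abs(abs(k[2])-np.cos(np.radians(15)))<.03 else 0 for k,p in zip(nn,p0)]
        j=np.argmax(sc);s=np.abs((Q-p0[j])@nn[j])<.004;R=Q[s];cc=R.mean(0);u,S,v=np.linalg.svd(R-cc,full_matrices=False);k=v[2]*np.sign(v[2,2])
        g=-k[:2];print("plane",k,"tilt",np.degrees(np.arccos(k[2])),"upslope yaw",np.degrees(np.arctan2(g[1],g[0])),"n",s.sum(),"z at (.5,-.37)",cc[2]-(k[:2]@(np.array([.5,-.37])-cc[:2]))/k[2])
        Rm=R;print(rect(Rm,np.ones(len(Rm),bool)))
        Q=Q[~s];mk=np.abs((N[ok]-cc)@k).max(1)>.006;nn=nn[mk] if rep==0 else nn;p0=p0[mk] if rep==0 else p0
E
```

```text
top
box (array([464.6, -87.4]), array([ 55.5, 120.1]), 85.8, 574, array([464.7, -87.7,  43.8])) (array([ 0.4647, -0.0869]), np.float64(-3.6859367671130197))
can (array([ 468.3, -211.9]), array([48.3, 44.9]), 0.7, 186, array([ 466.8, -213.1,  119.3])) (array([ 0.468 , -0.2128]), np.float64(-1.5218082393997887))
heat (array([431.6,  29.8]), array([52.7,  3.5]), 12.4, 19, array([433.2,  30. ,  37.1])) (array([0.4322, 0.0298]), np.float64(12.614249906030674))
chas (array([829.3,  41.2]), array([ 38.2, 116.5]), 0.3, 295, array([824.6,  42.8,  97.5])) (array([0.8264, 0.0415]), np.float64(88.60202297605169))
boss (array([629.5,  28.1]), array([71.2, 26.8]), 0.5, 195, array([627.7,  28.1,  69.2])) (array([0.6289, 0.0281]), np.float64(0.6964287835004771))
handle (array([550.3, -86.3]), array([ 37.2, 107.6]), 0.4, 152, array([538.3, -86.6,  64.5])) (array([ 0.5423, -0.0866]), np.float64(-89.63745012403234))
deck (array([582.8, 114. ]), array([171.5, 185.9]), 0.5, 1921, array([561.9, 140.3,  29.3])) (array([0.5673, 0.1325]), np.float64(51.132015146476824))
rims (array([582.2, 118.3]), array([19
[... 2152 characters left out ...]
199, array([ 537.6, -371.7,   80.3])) (array([ 0.5345, -0.3712]), np.float64(-16.56024262734855))
backst (array([ 451.1, -347.2]), array([99.9, 13.9]), 73.1, 311, array([ 450.8, -348.6,  120.9])) (array([ 0.4513, -0.3485]), np.float64(72.94483383889909))
plane [-0.2481  0.0707  0.9661] tilt 14.95149487036944 upslope yaw -15.912052488313229 n 1760 z at (.5,-.37) 0.04387723236430422
(array([ 552.6, -377.2]), array([100.4, 168.9]), 73.6, 1760, array([ 590.2, -391.3,   68.5]))
plane [-0.2402  0.0603  0.9688] tilt 14.339695856911192 upslope yaw -14.087396708254653 n 1216 z at (.5,-.37) 0.0907297314714434
(array([ 517. , -367.9]), array([ 99.7, 122.8]), 72.2, 1216, array([ 520.6, -367.3,   95.8]))
```

Poses found:
- **Box:** (0.465, −0.087), yaw −4°.
- **Canister:** (0.469, −0.214).
- **Chassis:** origin (0.5805, −0.086), yaw 0.5°.
- **Bed:** origin (0.4755, −0.354), yaw −17°.

I'll grasp the box centrally with the tool shifted 9 mm left, so the gripper body clears the canister.

```bash
python3 -m pendant '[{"claw":1,"dx":80,"dy":200,"dz":0,"twist":-0.25},{"claw":1,"dx":80,"dy":200,"dz":0,"twist":-0.25},{"claw":1,"dx":80,"dy":200,"dz":0,"twist":-0.4},{"claw":1,"dx":80,"dy":200,"dz":0,"twist":-0.53},{"claw":1,"dx":188,"dy":482,"dz":-20,"twist":-0.53},{"claw":1,"dx":188,"dy":482,"dz":-20,"twist":-0.53},{"claw":1,"dx":188,"dy":482,"dz":-20,"twist":-0.53},{"claw":1,"dx":188,"dy":482,"dz":-20,"twist":-0.53}]' 30
python3 - <<'E'
from h import *
d=np.load("s_scene.npz")["d"];P=cloud("scene",d)
o=np.array([.4755,-.354,.035]);y=np.radians(-17);t=np.radians(15);u=np.array([np.cos(y),np.sin(y),0]);X=u*np.cos(t)+[0,0,np.sin(t)];Y=np.array([-np.sin(y),np.cos(y),0]);Z=np.cross(X,Y)
B=(P-o)@np.c_[X,Y,Z]
for c in("scene","top"):
    B=(cloud(c,np.load(f"s_{c}.npz")["d"])-o)@np.c_[X,Y,Z]
    m=blob(B,(-.01,.15),(-.06,.06),(.036,.052));print(c,rect(B,m)); m=blob(B,(-.03,.2),(-.08,.08),(-.01,.01));print(rect(B,m));m=blob(B,(-.03,.02),(-.08,.08),(.07,.1));print(rect(B,m))
E
```

```text
clock: 2.3
tool_pos: [0.4233, -0.1865, 0.2263]
eef_rot: [0.999, -0.036, 0.0, 0.0]
contact_force: [1.1, 0.2, -0.4]
opening: 1.001
finger_force: 0.0
scene (array([58.3, -0.3]), array([127.2,  99.8]), 0.1, 1329, array([59.9,  0.8, 46.3]))
(array([83.7,  0.3]), array([173.9, 100.4]), 0.6, 1829, array([123.2,   2.9,   1.3]))
(array([-2.4, -0.6]), array([99.8, 11.3]), 89.1, 426, array([-1.6, -2.5, 85.6]))
top (array([59.3, -1. ]), array([120.9,  74.9]), 0.8, 590, array([59.6,  2.5, 44.6]))
(array([82.8,  0.9]), array([172.7, 101.1]), 0.3, 814, array([122. ,  20.4,  -0.3]))
(array([-2.7,  1.8]), array([ 7.8, 98.9]), 0.2, 98, array([-0.9,  3.4, 90.7]))
```

```bash
python3 -m pendant '[{"claw":1,"dx":0,"dy":0,"dz":0,"twist":0},{"claw":1,"dx":0,"dy":0,"dz":0,"twist":0}]'
```

```text
clock: 2.5
tool_pos: [0.4233, -0.187, 0.2263]
eef_rot: [0.999, -0.034, 0.0, -0.0]
contact_force: [-0.7, -0.9, 0.4]
opening: 0.999
finger_force: 0.0
```

```bash
python3 -m pendant '[{"claw":1,"dx":42,"dy":109,"dz":0,"twist":0},{"claw":1,"dx":42,"dy":109,"dz":0,"twist":0},{"claw":1,"dx":42,"dy":109,"dz":0,"twist":0},{"claw":1,"dx":42,"dy":109,"dz":0,"twist":0},{"claw":1,"dx":42,"dy":109,"dz":-40,"twist":0},{"claw":1,"dx":42,"dy":109,"dz":-80,"twist":0},{"claw":1,"dx":42,"dy":109,"dz":-110,"twist":0},{"claw":1,"dx":42,"dy":109,"dz":-130,"twist":0}]'
python3 -m pendant '[{"claw":1,"dx":0,"dy":0,"dz":-20,"twist":0},{"claw":1,"dx":0,"dy":0,"dz":-40,"twist":0},{"claw":1,"dx":0,"dy":0,"dz":-60,"twist":0},{"claw":1,"dx":0,"dy":0,"dz":-75,"twist":0},{"claw":1,"dx":0,"dy":0,"dz":-82,"twist":0},{"claw":1,"dx":0,"dy":0,"dz":-82,"twist":0}]'
```

```text
clock: 3.3
tool_pos: [0.463, -0.0829, 0.0944]
eef_rot: [0.999, -0.038, -0.001, 0.001]
contact_force: [-0.6, 0.5, -0.3]
opening: 1.002
finger_force: 0.0
clock: 3.9
tool_pos: [0.4639, -0.0816, 0.0137]
eef_rot: [0.999, -0.037, -0.001, 0.001]
contact_force: [0.9, 0.9, 0.2]
opening: 1.001
finger_force: 0.0
```

```bash
python3 -m pendant '[{"claw":0.5,"dx":0,"dy":0,"dz":0,"twist":0},{"claw":0.5,"dx":0,"dy":0,"dz":0,"twist":0},{"claw":0.5,"dx":0,"dy":0,"dz":0,"twist":0},{"claw":0.4,"dx":0,"dy":0,"dz":0,"twist":0},{"claw":0.4,"dx":0,"dy":0,"dz":0,"twist":0},{"claw":0.4,"dx":0,"dy":0,"dz":0,"twist":0}]' 30
```

```text
clock: 4.5
tool_pos: [0.4648, -0.0814, 0.0148]
eef_rot: [0.999, -0.037, 0.001, 0.001]
contact_force: [-0.7, -5.8, 4.4]
opening: 0.622
finger_force: 30.0
```

```bash
python3 -m pendant '[{"claw":0.4,"dx":0,"dy":0,"dz":20,"twist":0},{"claw":0.4,"dx":0,"dy":0,"dz":55,"twist":0},{"claw":0.4,"dx":0,"dy":0,"dz":95,"twist":0},{"claw":0.4,"dx":0,"dy":0,"dz":135,"twist":0},{"claw":0.4,"dx":0,"dy":0,"dz":165,"twist":0},{"claw":0.4,"dx":5,"dy":-20,"dz":175,"twist":0},{"claw":0.4,"dx":10,"dy":-50,"dz":175,"twist":-0.05},{"claw":0.4,"dx":17,"dy":-90,"dz":175,"twist":-0.1}]'
python3 -m pendant '[{"claw":0.4,"dx":8,"dy":-45,"dz":0,"twist":-0.05},{"claw":0.4,"dx":16,"dy":-90,"dz":0,"twist":-0.1},{"claw":0.4,"dx":24,"dy":-135,"dz":0,"twist":-0.12},{"claw":0.4,"dx":32,"dy":-170,"dz":0,"twist":-0.12},{"claw":0.4,"dx":36,"dy":-190,"dz":0,"twist":-0.12},{"claw":0.4,"dx":37,"dy":-196,"dz":0,"twist":-0.12},{"claw":0.4,"dx":37,"dy":-196,"dz":0,"twist":-0.12}]'
python3 - <<'E'
from h import *
p,d=eyes.snapshot("scene");np.savez("s_scene2.npz",p=p,d=d)
cv2.imwrite("pics/a.png",cv2.resize(p[150:350,60:330],(0,0),fx=2.5,fy=2.5))
E
```

```text
clock: 5.3
tool_pos: [0.4813, -0.1672, 0.1893]
eef_rot: [0.996, -0.084, -0.001, -0.001]
contact_force: [1.1, 0.3, -5.7]
opening: 0.621
finger_force: 30.0
clock: 6.0
tool_pos: [0.5177, -0.3647, 0.1881]
eef_rot: [0.989, -0.145, -0.001, -0.001]
contact_force: [-0.7, -0.0, -4.4]
opening: 0.625
finger_force: 30.0
```

View pics/a.png

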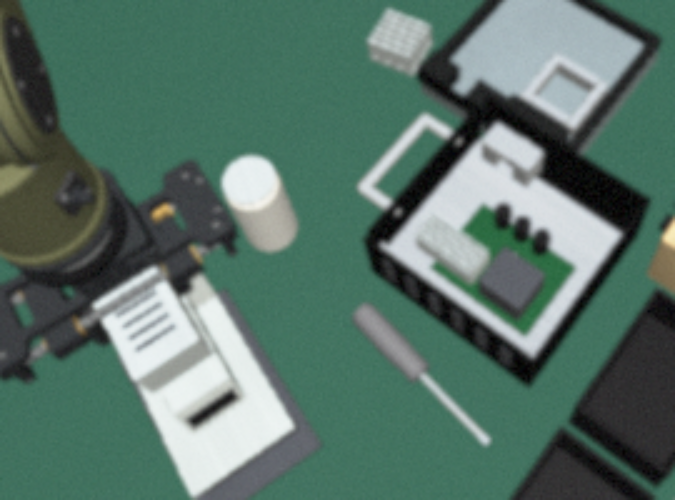

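The box is held level and aligned over the lower box (crop 150,320) and the canister is untouched. I'll lower it, then ease the grip so it can tilt onto the slope.

```bash
python3 -m pendant '[{"claw":0.4,"dx":1,"dy":-3,"dz":-20,"twist":0},{"claw":0.4,"dx":1,"dy":-3,"dz":-40,"twist":0},{"claw":0.4,"dx":1,"dy":-3,"dz":-52,"twist":0},{"claw":0.4,"dx":1,"dy":-3,"dz":-57,"twist":0},{"claw":0.4,"dx":1,"dy":-3,"dz":-57,"twist":0}]'
python3 -m pendant '[{"claw":0.4,"dx":0,"dy":0,"dz":-3,"twist":0},{"claw":0.4,"dx":0,"dy":0,"dz":-7,"twist":0},{"claw":0.4,"dx":0,"dy":0,"dz":-11,"twist":0},{"claw":0.4,"dx":0,"dy":0,"dz":-14,"twist":0},{"claw":0.4,"dx":0,"dy":0,"dz":-17,"twist":0},{"claw":0.4,"dx":0,"dy":0,"dz":-17,"twist":0}]' 9
```

```text
clock: 6.55
tool_pos: [0.5195, -0.367, 0.1317]
eef_rot: [0.99, -0.144, -0.001, -0.001]
contact_force: [-0.2, -0.1, -4.6]
opening: 0.62
finger_force: 30.0
clock: 7.15
tool_pos: [0.5191, -0.3683, 0.1147]
eef_rot: [0.989, -0.145, -0.001, -0.0]
contact_force: [-1.0, 0.2, -4.7]
opening: 0.624
finger_force: 9.0
```

```bash
python3 -m pendant '[{"claw":0.4,"dx":0,"dy":0,"dz":-3,"twist":0},{"claw":0.4,"dx":0,"dy":0,"dz":-3,"twist":0}]'
python3 - <<'E'
from h import *
p,d=eyes.snapshot("scene")
cv2.imwrite("pics/b.png",cv2.resize(p[230:350,60:220],(0,0),fx=4,fy=4))
E
```

```text
clock: 7.35
tool_pos: [0.5196, -0.3685, 0.1119]
eef_rot: [0.989, -0.145, -0.0, 0.0]
contact_force: [-1.2, -0.1, -3.7]
opening: 0.624
finger_force: 9.0
```

View pics/b.png

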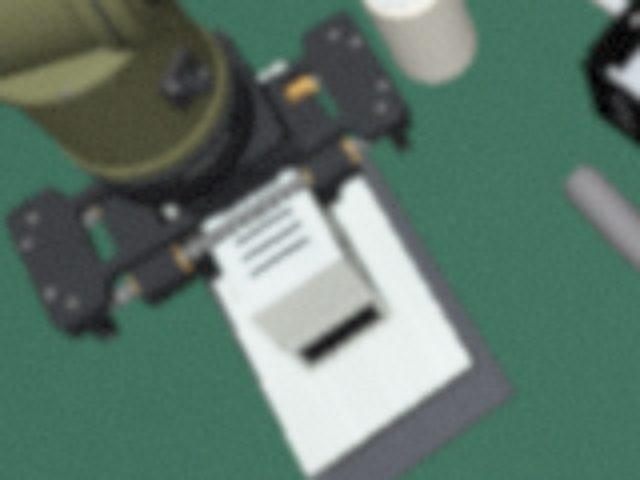

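The upper box's far edge (crop 330,310) is resting on the lower box. I'll press a little further.

```bash
python3 -m pendant '[{"claw":0.4,"dx":0,"dy":0,"dz":-2,"twist":0},{"claw":0.4,"dx":0,"dy":0,"dz":-4,"twist":0},{"claw":0.4,"dx":0,"dy":0,"dz":-4,"twist":0}]' 5;python3 -m pendant '[{"claw":0.4,"dx":0,"dy":0,"dz":-2,"twist":0},{"claw":0.4,"dx":0,"dy":0,"dz":-4,"twist":0},{"claw":0.4,"dx":0,"dy":0,"dz":-4,"twist":0}]' 5
```

```text
clock: 7.7
tool_pos: [0.5207, -0.3687, 0.1094]
eef_rot: [0.989, -0.145, 0.001, 0.0]
contact_force: [-2.6, 1.4, 4.7]
opening: 0.621
finger_force: 5.0
clock: 8.0
tool_pos: [0.5217, -0.369, 0.1058]
eef_rot: [0.989, -0.145, 0.002, 0.001]
contact_force: [-0.3, 0.9, 5.3]
opening: 0.62
finger_force: 5.0
```

Contact is positive now. I'll release, rise and check.

```bash
python3 -m pendant '[{"claw":0.75,"dx":0,"dy":0,"dz":0,"twist":0},{"claw":0.85,"dx":0,"dy":0,"dz":0,"twist":0},{"claw":0.85,"dx":0,"dy":0,"dz":0,"twist":0},{"claw":0.85,"dx":0,"dy":0,"dz":30,"twist":0},{"claw":0.85,"dx":0,"dy":0,"dz":70,"twist":0},{"claw":0.6,"dx":40,"dy":-12,"dz":100,"twist":0},{"claw":0.4,"dx":88,"dy":-27,"dz":110,"twist":0},{"claw":0,"dx":130,"dy":-40,"dz":110,"twist":0}]'
cat > chk.py <<'E'
from h import *
np.set_printoptions(precision=4,suppress=True)
o=np.array([.4755,-.354,.035]);y=np.radians(-17);t=np.radians(15);u=np.array([np.cos(y),np.sin(y),0]);X=u*np.cos(t)+[0,0,np.sin(t)];Y=np.array([-np.sin(y),np.cos(y),0]);Z=np.cross(X,Y)
for c in("top","scene"):
    p,d=eyes.snapshot(c);B=(cloud(c,d)-o)@np.c_[X,Y,Z]
    for zr in((.08,.11),(.03,.055)):
        try:
            m=blob(B,(.006,.16),(-.06,.06),zr);q=B[m];A=np.c_[q[:,:2],np.ones(len(q))];print(c,rect(B,m),"slope",np.linalg.lstsq(A,q[:,2],rcond=None)[0])
        except Exception as e: print(e)
E
python3 chk.py
```

```text
clock: 8.8
tool_pos: [0.6523, -0.4095, 0.2179]
eef_rot: [0.989, -0.145, 0.003, 0.001]
contact_force: [1.1, -0.2, -0.6]
opening: 0.601
finger_force: 0.0
top (array([68. ,  1.2]), array([118.5,  56.1]), 0.1, 623, array([69.9,  1.9, 89.2])) slope [ 0.0041 -0.0209  0.089 ]
top (array([63.5, 28.1]), array([  4.5, 110.8]), 89.4, 70, array([66. , 27.5, 42.5])) slope [ 0.0214 -1.8835  0.0922]
scene (array([65.9, 15.7]), array([118.8,  24.8]), 0.1, 295, array([55. , 18.5, 91.5])) slope [ 0.0143 -0.1176  0.0926]
scene (array([51. , 27.8]), array([84.6,  1.5]), 0.9, 31, array([53.3, 28.1, 44.5])) slope [ 0.1276 -8.0124  0.2603]
```

The stack is flat and centred but about 7 mm short of the backstop. I'll nudge it home with shut fingers on its end face.

```bash
python3 -m pendant '[{"claw":0,"dx":0,"dy":0,"dz":0,"twist":0},{"claw":0,"dx":0,"dy":0,"dz":-40,"twist":0},{"claw":0,"dx":0,"dy":0,"dz":-80,"twist":0},{"claw":0,"dx":-5,"dy":1,"dz":-92,"twist":0},{"claw":0,"dx":-25,"dy":8,"dz":-93,"twist":0},{"claw":0,"dx":-45,"dy":14,"dz":-93,"twist":0},{"claw":0,"dx":-54,"dy":17,"dz":-93,"twist":0},{"claw":0,"dx":-57,"dy":18,"dz":-93,"twist":0}]'
python3 -m pendant '[{"claw":0,"dx":-3,"dy":1,"dz":0,"twist":0},{"claw":0,"dx":-6,"dy":2,"dz":0,"twist":0},{"claw":0,"dx":-9,"dy":3,"dz":0,"twist":0},{"claw":0,"dx":-9,"dy":3,"dz":0,"twist":0}]'
```

```text
clock: 9.7
tool_pos: [0.5895, -0.3903, 0.1216]
eef_rot: [0.989, -0.146, -0.001, -0.0]
contact_force: [1.0, -0.7, 0.6]
opening: 0.008
finger_force: 0.0
clock: 10.1
tool_pos: [0.5837, -0.3872, 0.1212]
eef_rot: [0.989, -0.145, 0.0, -0.0]
contact_force: [1.1, 0.3, -0.6]
opening: 0.007
finger_force: 0.4
```

```bash
python3 -m pendant '[{"claw":0,"dx":-2,"dy":0.6,"dz":0,"twist":0},{"claw":0,"dx":-4,"dy":1.2,"dz":0,"twist":0},{"claw":0,"dx":-6,"dy":1.8,"dz":0,"twist":0},{"claw":0,"dx":-6,"dy":1.8,"dz":0,"twist":0}]'; python3 -m pendant '[{"claw":0,"dx":-2,"dy":0.6,"dz":0,"twist":0},{"claw":0,"dx":-4,"dy":1.2,"dz":0,"twist":0},{"claw":0,"dx":-4,"dy":1.2,"dz":0,"twist":0}]'
```

```text
clock: 10.5
tool_pos: [0.5803, -0.3863, 0.1219]
eef_rot: [0.989, -0.145, 0.003, 0.001]
contact_force: [6.6, -2.1, -2.6]
opening: 0.001
finger_force: 2.8
clock: 10.8
tool_pos: [0.58, -0.3861, 0.1233]
eef_rot: [0.989, -0.145, 0.007, 0.002]
contact_force: [11.3, -4.8, -2.2]
opening: 0.001
finger_force: 5.5
```

```bash
python3 chk.py
```

```text
top (array([60.8,  1.4]), array([ 55.6, 109.1]), 89.7, 546, array([59.1,  2.8, 90.3])) slope [ 0.0184 -0.0188  0.0892]
top (array([57.8, 27.3]), array([  4., 103.]), 89.9, 59, array([59. , 27.5, 40.3])) slope [-0.0156  0.9707  0.0157]
scene (array([16.1, 22.5]), array([15.8,  9.4]), 4.5, 22, array([13.4, 23.3, 90.9])) slope [ 0.1145 -0.2149  0.0939]
scene (array([116.5,  28.1]), array([2.7, 7.1]), 61.2, 8, array([118.4,  27.8,  35.4])) slope [ 0.9452  0.6717 -0.0937]
```

The force rise shows the box is home against the backstop. I'll retract and locate the ring.

```bash
python3 -m pendant '[{"claw":0,"dx":20,"dy":-6,"dz":0,"twist":0},{"claw":0,"dx":50,"dy":-16,"dz":10,"twist":0},{"claw":0,"dx":60,"dy":-10,"dz":60,"twist":0.1},{"claw":0,"dx":55,"dy":20,"dz":90,"twist":0.2},{"claw":0,"dx":50,"dy":70,"dz":100,"twist":0.305},{"claw":0,"dx":50,"dy":120,"dz":100,"twist":0.305},{"claw":0,"dx":50,"dy":165,"dz":100,"twist":0.305},{"claw":0,"dx":50,"dy":200,"dz":100,"twist":0.305}]'
python3 - <<'E'
from h import *
o=np.array([.5805,-.086,0]);a=np.radians(.5);R=np.array([[np.cos(a),-np.sin(a),0],[np.sin(a),np.cos(a),0],[0,0,1]])
for c in("top","scene"):
    p=np.load(f"s_{c}.npz");C=(cloud(c,p["d"])-o)@R
    m=blob(C,(-.06,.085),(.131,.26),(.043,.06));print(c,rect(C,m))
    m=blob(C,(-.06,.3),(-.12,.115),(.08,.097));print(rect(C,m));
    m=blob(C,(0,.1),(.09,.14),(.06,.078));print(rect(C,m))
E
python3 chk.py; python3 -c "from plant import r;print(r.get_state()['q'],r.get_state()['tool_pos'])"
```

```text
clock: 11.7
tool_pos: [0.6227, -0.1804, 0.2213]
eef_rot: [1.0, 0.008, -0.001, -0.001]
contact_force: [0.7, 0.2, -0.8]
opening: 0.007
finger_force: 0.0
top (array([ 50.1, 171.5]), array([68.6, 74.9]), 0.2, 232, array([ 49.7, 174.8,  50.6]))
(array([102.2,   0.3]), array([193.4, 198.2]), 90.0, 173, array([197.3,  47.2,  87.8]))
(array([ 48.7, 113.7]), array([26.8, 73.7]), 90.0, 198, array([ 49.6, 113.6,  69.2]))
scene (array([ 50.3, 174.4]), array([69.2, 71.4]), 0.3, 324, array([ 49.2, 176.2,  52.8]))
(array([100.5,  -0.3]), array([198.5, 203.7]), 0.0, 670, array([139. ,   5.8,  90.1]))
(array([ 51.4, 119.1]), array([20. , 73.7]), 88.5, 168, array([ 52.6, 119.1,  71.4]))
top (array([62.5,  1. ]), array([ 57.6, 112.1]), 89.5, 485, array([74.1, -3.1, 89.7])) slope [-0.0035  0.0079  0.0898]
top (array([109.9,  21.1]), array([20.7, 40.7]), 48.5, 26, array([110.2,  27.1,  42.2])) slope [-0.1095  0.0703  0.0522]
scene (array([63.8,  0.5]), array([115.2,  55.4]), 0.3, 1223, array([71.6,  0.5, 91.4])) slope [-0.0201  0.0013  0.0924]
scene (array([78.2, 22. ]), array([ 48.2, 117.5]), 63.2, 221, array([118.9,   6.9,  42.7])) slope [-0.0044 -0.0051  0.0431]
[ 0.2190643   0.7377914  -0.02397495  1.51092482  0.0138226   0.89598349
 -1.35449047] [ 0.62366729 -0.17580415  0.22112037]
```

```bash
python3 -m pendant '[{"claw":0,"dx":2,"dy":50,"dz":0,"twist":0},{"claw":0,"dx":4,"dy":100,"dz":0,"twist":0},{"claw":0,"dx":5,"dy":150,"dz":0,"twist":0},{"claw":0,"dx":5,"dy":200,"dz":-10,"twist":0},{"claw":0,"dx":5,"dy":240,"dz":-50,"twist":0},{"claw":0,"dx":5,"dy":263,"dz":-90,"twist":0},{"claw":0,"dx":5,"dy":265,"dz":-130,"twist":0},{"claw":0,"dx":5,"dy":265,"dz":-150,"twist":0}]'
python3 -m pendant '[{"claw":0,"dx":0,"dy":0,"dz":0,"twist":0},{"claw":0,"dx":0,"dy":0,"dz":0,"twist":0}]'
```

```text
clock: 12.6
tool_pos: [0.6255, 0.0817, 0.0672]
eef_rot: [1.0, 0.008, -0.004, 0.0]
contact_force: [-0.3, -0.6, -0.5]
opening: 0.004
finger_force: 0.0
clock: 12.8
tool_pos: [0.6289, 0.0795, 0.0715]
eef_rot: [1.0, 0.006, -0.0, 0.001]
contact_force: [0.2, -0.4, 1.0]
opening: 0.005
finger_force: 0.0
```

```bash
python3 -m pendant '[{"claw":0,"dx":0,"dy":10,"dz":0,"twist":0},{"claw":0,"dx":0,"dy":10,"dz":0,"twist":0},{"claw":0,"dx":0,"dy":10,"dz":-10,"twist":0},{"claw":0,"dx":0,"dy":10,"dz":-20,"twist":0},{"claw":0,"dx":0,"dy":10,"dz":-30,"twist":0},{"claw":0,"dx":0,"dy":10,"dz":-36,"twist":0},{"claw":0,"dx":0,"dy":10,"dz":-36,"twist":0}]'
```

```text
clock: 13.5
tool_pos: [0.6276, 0.0904, 0.0336]
eef_rot: [1.0, 0.007, -0.001, 0.0]
contact_force: [0.1, -0.0, -0.9]
opening: 0.008
finger_force: 0.0
```

```bash
python3 -m pendant '[{"claw":0.1,"dx":0,"dy":0,"dz":0,"twist":0},{"claw":0.1,"dx":0,"dy":12,"dz":0,"twist":0},{"claw":0.1,"dx":0,"dy":24,"dz":0,"twist":0},{"claw":0.1,"dx":0,"dy":36,"dz":0,"twist":0},{"claw":0.1,"dx":0,"dy":48,"dz":0,"twist":0},{"claw":0.1,"dx":0,"dy":60,"dz":0,"twist":0},{"claw":0.1,"dx":0,"dy":72,"dz":0,"twist":0},{"claw":0.1,"dx":0,"dy":72,"dz":0,"twist":0}]' 5
cat > pin.py <<'E'
from h import *
np.set_printoptions(precision=1,suppress=True)
o=np.array([.5805,-.086,0]);a=np.radians(.5);R=np.array([[np.cos(a),-np.sin(a),0],[np.sin(a),np.cos(a),0],[0,0,1]])
import sys
p,d=eyes.snapshot("scene");cv2.imwrite(f"pics/{sys.argv[1]}.png",cv2.resize(p[100:260,180:400],(0,0),fx=3.5,fy=3.5,interpolation=cv2.INTER_CUBIC))
print("tcp",(r.get_state()["tool_pos"]-o)@R*1000)
E
python3 pin.py c
```

```text
clock: 14.3
tool_pos: [0.6285, 0.1667, 0.0353]
eef_rot: [1.0, 0.009, 0.0, -0.001]
contact_force: [-0.6, 0.4, 0.0]
opening: 0.1
finger_force: 0.0
tcp [ 50.2 250.9  35.3]
```

View pics/c.png

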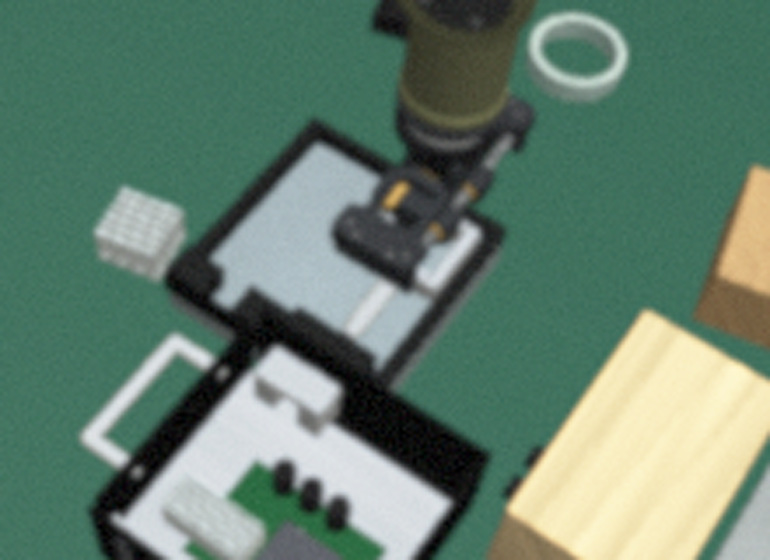

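The ring and nose are drawn. The nose end shows at (350,330), in front of the boss, with the tip at y≈143. I'll slide it across.

```bash
python3 -m pendant '[{"claw":0.1,"dx":-14,"dy":0,"dz":0,"twist":0},{"claw":0.1,"dx":-28,"dy":0,"dz":0,"twist":0},{"claw":0.1,"dx":-42,"dy":0,"dz":0,"twist":0},{"claw":0.1,"dx":-56,"dy":0,"dz":0,"twist":0},{"claw":0.1,"dx":-70,"dy":-1,"dz":0,"twist":0},{"claw":0.1,"dx":-84,"dy":-1,"dz":0,"twist":0},{"claw":0.1,"dx":-96,"dy":-1,"dz":0,"twist":0},{"claw":0.1,"dx":-104,"dy":-1,"dz":0,"twist":0}]'
python3 -m pendant '[{"claw":0.1,"dx":-4,"dy":0,"dz":0,"twist":0},{"claw":0.1,"dx":-7,"dy":0,"dz":0,"twist":0},{"claw":0.1,"dx":-7,"dy":0,"dz":0,"twist":0}]'
python3 pin.py d
```

```text
clock: 15.15
tool_pos: [0.5253, 0.1621, 0.0355]
eef_rot: [1.0, 0.007, 0.001, -0.001]
contact_force: [2.0, 0.7, -1.4]
opening: 0.104
finger_force: 1.1
clock: 15.45
tool_pos: [0.5185, 0.162, 0.0355]
eef_rot: [1.0, 0.007, 0.001, -0.0]
contact_force: [2.6, 1.7, 1.9]
opening: 0.103
finger_force: 1.2
tcp [-59.9 248.5  35.4]
```

View pics/d.png

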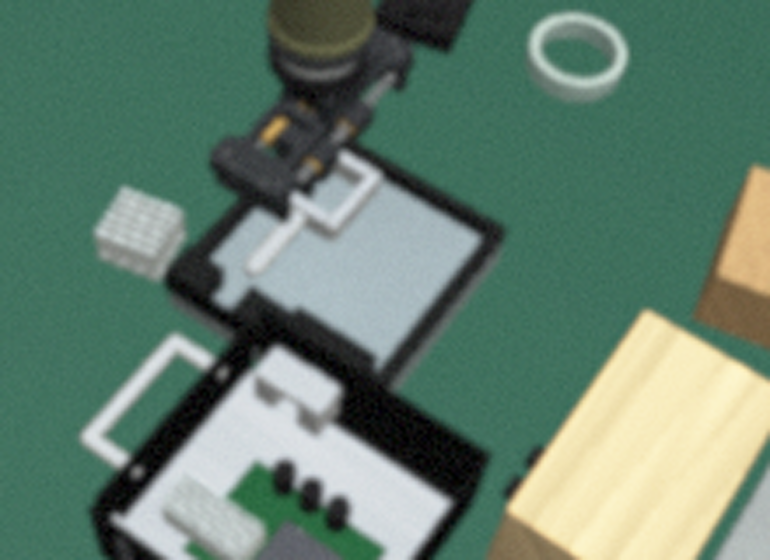

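The pin has been slid across. Its nose (260,265) faces the notch (225,290). I'll measure its line.

```bash
cat >> pin.py <<'E'
C=(cloud("scene",d)-o)@R*1000
def fit(m,n): 
    q=C[m]; return n,m.sum(),q[:,0].min(),q[:,0].max(),q[:,1].min(),q[:,1].max(),np.median(q[:,0])
z=C[...,2]>41
nose=z&(C[...,2]<56)&(C[...,1]>132)&(C[...,1]<198)&(C[...,0]>-70)&(C[...,0]<-15)&(p.min(-1)>120)
print(fit(nose,"nose"))
q=C[nose]
for y0 in range(100,260,10):
    s=(C[...,1]>y0)&(C[...,1]<=y0+10)&(C[...,2]>35)&(C[...,2]<57)&(C[...,0]>-78)&(C[...,0]<10)&(p.min(-1)>125)
    if s.sum()>3: print(y0,s.sum(),np.percentile(C[s][:,0],[3,50,97]),C[s][:,2].max())
E
python3 pin.py e
```

```text
tcp [-59.9 248.5  35.4]
('nose', np.int64(98), np.float64(-52.63464273082604), np.float64(-36.44019446717091), np.float64(142.40427983906102), np.float64(197.66842500827806), np.float64(-42.016646138036606))
120 8 [-65.8 -56.3  -6. ] 56.32486941493654
140 20 [-49.4 -42.2  -9.3] 54.23728062978831
150 19 [-51.  -42.  -37.7] 52.865015294399285
160 19 [-50.2 -41.  -25.9] 52.26214682233915
170 18 [-53.  -41.6 -36.9] 52.208097127823244
180 18 [-50.3 -42.2 -36.7] 51.14120106200453
190 17 [-63.3 -41.6 -36.4] 51.71898325789862
200 14 [-46.2 -40.5 -36.8] 51.24929235419282
210 60 [-51.4 -30.7  -9.7] 55.85948509035142
220 29 [-54.3 -16.6  -9.5] 55.81361751643166
230 16 [-35.8 -11.6  -9.5] 55.89496021662422
240 18 [-35.3 -12.3  -9.8] 56.60590462171158
250 16 [-18.4 -10.9  -9.9] 56.83588068074262
```

The pin is straight, with its axis at x≈−44.5 and tip at y≈142. I'll ease off the side bar and push the nose into the notch.

```bash
python3 -m pendant '[{"claw":0.1,"dx":14,"dy":0,"dz":0,"twist":0},{"claw":0.1,"dx":15,"dy":-8,"dz":0,"twist":0},{"claw":0.1,"dx":15,"dy":-16,"dz":0,"twist":0},{"claw":0.1,"dx":15,"dy":-24,"dz":0,"twist":0},{"claw":0.1,"dx":15,"dy":-32,"dz":0,"twist":0},{"claw":0.1,"dx":15,"dy":-39,"dz":0,"twist":0},{"claw":0.1,"dx":15,"dy":-44,"dz":0,"twist":0},{"claw":0.1,"dx":15,"dy":-44,"dz":0,"twist":0}]'
python3 pin.py f
```

```text
clock: 16.35
tool_pos: [0.5321, 0.1159, 0.0351]
eef_rot: [1.0, 0.006, -0.001, 0.001]
contact_force: [-0.4, -1.7, -0.6]
opening: 0.1
finger_force: 0.0
tcp [-46.4 202.9  35.2]
('nose', np.int64(90), np.float64(-51.3724543328662), np.float64(-15.03093735410745), np.float64(132.4922546139983), np.float64(197.32441641708084), np.float64(-34.75882030441767))
100 9 [-50.5 -44.1 -39.5] 56.454840077525446
110 20 [-55.3 -44.7 -39.2] 52.94401769690562
120 23 [-57.9 -43.   -8.3] 56.109464584656735
130 19 [-51.6 -45.2 -38.7] 52.42497384089223
140 12 [-57.6 -42.4 -39. ] 50.102030881482776
170 47 [-42.6 -25.6 -11.6] 55.87145442238979
180 28 [-39.3 -18.7 -11.6] 55.98313727032991
190 19 [-55.3 -15.2 -11.5] 55.23824827320878
200 13 [-20.5 -14.4 -11.7] 55.69233493795461
210 18 [-18.7 -13.  -11.7] 55.48840130490967
220 16 [-20.1 -14.4 -11.3] 56.73422446198144
230 34 [-37.4 -25.4 -11.4] 56.66075103498775
240 15 [-41.4 -25.9 -11.5] 54.047601451986395
```

The ring is at x≈−46.6 with the tip at about y 100, fully home. I'll lift out and go to the handle, staying a little left of its middle to keep clear of the canister.

```bash
python3 -m pendant '[{"claw":0,"dx":0,"dy":4,"dz":0,"twist":0},{"claw":0,"dx":0,"dy":4,"dz":0,"twist":0},{"claw":0,"dx":0,"dy":4,"dz":25,"twist":0},{"claw":0,"dx":0,"dy":4,"dz":65,"twist":0},{"claw":0,"dx":0,"dy":4,"dz":105,"twist":0},{"claw":0,"dx":10,"dy":-40,"dz":120,"twist":0},{"claw":0,"dx":20,"dy":-85,"dz":120,"twist":0},{"claw":0,"dx":30,"dy":-130,"dz":120,"twist":0}]'
python3 -m pendant '[{"claw":0,"dx":0,"dy":-30,"dz":0,"twist":0},{"claw":0,"dx":0,"dy":-55,"dz":0,"twist":0},{"claw":0,"dx":0,"dy":-62,"dz":0,"twist":0},{"claw":0,"dx":0,"dy":-62,"dz":0,"twist":0},{"claw":0,"dx":0,"dy":-62,"dz":0,"twist":0}]'; python3 pin.py g
python3 - <<'E'
from h import *
o=np.array([.5805,-.086,0]);a=np.radians(.5);R=np.array([[np.cos(a),-np.sin(a),0],[np.sin(a),np.cos(a),0],[0,0,1]])
p,d=eyes.snapshot("top");C=(cloud("top",d)-o)@R;m=blob(C,(-.08,.08),(.131,.26),(.043,.06));print(rect(C,m))
E
```

```text
clock: 17.2
tool_pos: [0.5633, -0.0131, 0.1562]
eef_rot: [1.0, 0.008, 0.001, 0.0]
contact_force: [0.3, 0.4, -1.4]
opening: 0.002
finger_force: 0.0
clock: 17.7
tool_pos: [0.5627, -0.072, 0.1551]
eef_rot: [1.0, 0.008, -0.0, -0.001]
contact_force: [-0.9, 0.2, -0.3]
opening: 0.006
finger_force: 0.0
tcp [-17.6  14.4 155.1]
('nose', np.int64(161), np.float64(-67.55109133963985), np.float64(-15.065242877315473), np.float64(132.48892689205556), np.float64(197.0646724715205), np.float64(-42.59758797329478))
100 10 [-51.7 -43.8 -39.4] 56.78316448727784
110 19 [-55.3 -46.  -39.8] 53.13469218697649
120 22 [-54.5 -43.3  -9.3] 56.35253163514649
130 18 [-51.9 -43.8 -38.5] 52.61767512913612
140 18 [-51.9 -44.2 -38.4] 52.27219415411621
150 18 [-51.4 -42.9 -21.9] 53.50574459317742
160 20 [-53.3 -44.  -33. ] 53.08772307537365
170 80 [-65.8 -38.5 -11.7] 56.816332170512055
180 37 [-62.7 -24.  -10.7] 56.94732184211562
190 20 [-42.8 -14.  -11.3] 56.54761910224869
200 15 [-19.7 -13.2 -11.1] 55.68821345461659
210 15 [-19.6 -14.5 -11.5] 55.77156974302313
220 16 [-19.8 -13.5 -11.4] 56.21535098924087
230 70 [-69.6 -36.7 -11.8] 56.12531316998149
240 24 [-69.  -42.8 -13.3] 55.908376605073144
(array([-46.3, 188.1]), array([108.2,  64.4]), 90.0, 244, array([-44.8, 191.4,  50.8]))
```

The pin is parked straight. Next I'll go down behind the bar.

```bash
python3 -m pendant '[{"claw":0,"dx":-1,"dy":-3,"dz":-30,"twist":0},{"claw":0,"dx":-1,"dy":-3,"dz":-60,"twist":0},{"claw":0,"dx":-1,"dy":-3,"dz":-85,"twist":0},{"claw":0,"dx":-1,"dy":-3,"dz":-103,"twist":0},{"claw":0,"dx":-1,"dy":-3,"dz":-112,"twist":0},{"claw":0,"dx":-1,"dy":-3,"dz":-112,"twist":0}]'
python3 -m pendant '[{"claw":0,"dx":-10,"dy":0,"dz":0,"twist":0},{"claw":0,"dx":-20,"dy":0,"dz":0,"twist":0},{"claw":0,"dx":-32,"dy":0,"dz":0,"twist":0},{"claw":0,"dx":-44,"dy":0,"dz":0,"twist":0},{"claw":0,"dx":-56,"dy":0,"dz":0,"twist":0},{"claw":0,"dx":-66,"dy":0,"dz":0,"twist":0},{"claw":0,"dx":-74,"dy":0,"dz":0,"twist":0},{"claw":0,"dx":-78,"dy":0,"dz":0,"twist":0}]'
python3 -m pendant '[{"claw":0,"dx":-2,"dy":0,"dz":0,"twist":0},{"claw":0,"dx":-3,"dy":0,"dz":0,"twist":0},{"claw":0,"dx":-3,"dy":0,"dz":0,"twist":0}]'
```

```text
clock: 18.4
tool_pos: [0.5611, -0.076, 0.0422]
eef_rot: [1.0, 0.008, -0.001, -0.0]
contact_force: [-0.3, -0.7, -0.2]
opening: 0.004
finger_force: 0.0
clock: 19.2
tool_pos: [0.4834, -0.0772, 0.0437]
eef_rot: [1.0, 0.007, 0.0, 0.0]
contact_force: [3.0, -0.0, 2.8]
opening: 0.002
finger_force: 1.4
clock: 19.5
tool_pos: [0.4824, -0.0773, 0.0436]
eef_rot: [1.0, 0.007, 0.002, 0.0]
contact_force: [4.5, 0.8, 5.1]
opening: 0.012
finger_force: 2.6
```

```bash
python3 -m pendant '[{"claw":0,"dx":-2,"dy":0,"dz":0,"twist":0},{"claw":0,"dx":-4,"dy":0,"dz":0,"twist":0},{"claw":0,"dx":-4,"dy":0,"dz":0,"twist":0}]'
python3 -m pendant '[{"claw":0,"dx":12,"dy":0,"dz":0,"twist":0},{"claw":0,"dx":17,"dy":0,"dz":0,"twist":0},{"claw":0,"dx":17,"dy":0,"dz":0,"twist":0},{"claw":0,"dx":17,"dy":0,"dz":30,"twist":0},{"claw":0,"dx":17,"dy":0,"dz":70,"twist":0},{"claw":0,"dx":17,"dy":0,"dz":120,"twist":0},{"claw":0,"dx":17,"dy":0,"dz":160,"twist":0},{"claw":0,"dx":17,"dy":0,"dz":160,"twist":0}]'
python3 chk.py
python3 - <<'E'
from h import *
for c in("scene","top"):
    p,d=eyes.snapshot(c);P=cloud(c,d)
    if c=="scene": cv2.imwrite("pics/z.png",cv2.resize(p[80:350,60:380],(0,0),fx=2.2,fy=2.2))
    o=np.array([.5805,-.086,0]);m=blob(P,(.44,.53),(-.15,-.02),(.05,.075))
    print("handle front x (was .532)",np.percentile(P[m][:,0],2))
E
```

```text
clock: 19.8
tool_pos: [0.4824, -0.0773, 0.0437]
eef_rot: [1.0, 0.007, 0.006, 0.0]
contact_force: [11.1, 0.2, 2.1]
opening: 0.006
finger_force: 5.2
clock: 20.6
tool_pos: [0.4949, -0.0779, 0.2072]
eef_rot: [1.0, 0.006, 0.003, 0.001]
contact_force: [1.4, -0.2, -0.1]
opening: 0.011
finger_force: 0.0
top (array([62.4,  0.4]), array([112.7,  56.2]), 0.1, 592, array([64.4,  1.7, 89.6])) slope [ 0.0072 -0.0004  0.0889]
top (array([68.6, 26. ]), array([ 35.6, 117.4]), 71.5, 76, array([74.9, 27.2, 42.7])) slope [-0.0037 -0.0296  0.0436]
scene (array([63.9,  0.4]), array([116. ,  55.5]), 0.5, 1222, array([71.2,  0.5, 91.4])) slope [-0.0189 -0.0005  0.0923]
scene (array([75.6, 22. ]), array([ 49.6, 121.2]), 63.5, 222, array([118.8,   6.5,  42.9])) slope [-0.0209 -0.0003  0.045 ]
handle front x (was .532) 0.46179251115120523
handle front x (was .532) 0.4747276705776848
```

View pics/z.png

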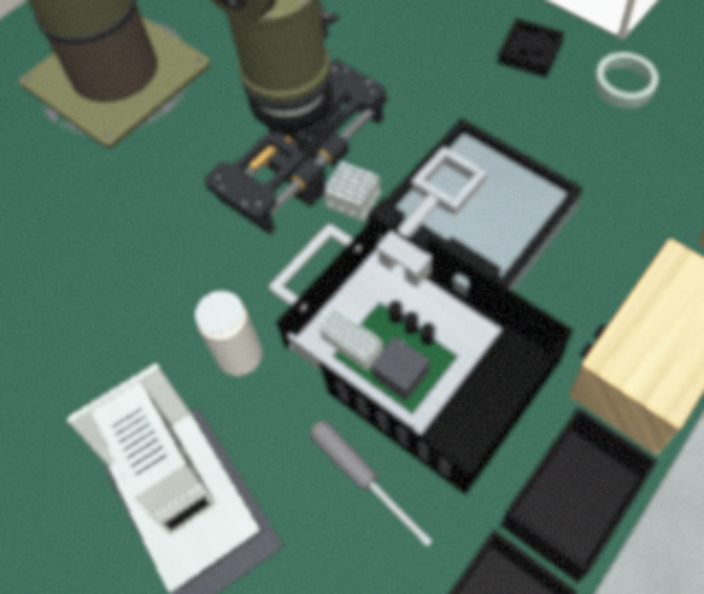

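The tray is out about 70 mm and firm against its stop. The boxes are stacked on the rack (140,450), the pin is in the notch (415,215), the bystanders are in place and the arm is clear. Handing in.

```bash
python3 -c "from plant import r;print(r.finish_job())"
```

```text
the job is handed in; nothing more can be done
None
```

I handed the job in at about 21 s with the box stacked against the backstop, the pin parked in the side notch, the tray drawn to its stop and the bystanders left in place; the hand-in call returned no verdict, so this rests on my own camera and force checks.

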